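# Set the bench lamp controller to step six and switch it on

### The job

Using only a fingertip and grasping nothing, push the pointer lever of the lamp controller's rotary selector clockwise, click by click, to the sixth mark (counting the mark at the anticlockwise end stop as the first) and never on past it. Then press the round button on the same panel right down once the selector is set, and let it come back up. Be gentle: leave the controller and the three parts around it where they stand.

Things in the scene. Friction and masses are not known exactly. Their poses are not given: they have to be found in the camera images.
- controller: grey bench instrument, a box 180 (its x) x 260 (its y) x 60 mm high, 1.4 to 2.3 kg, standing loose on the bench; its flat top panel (60 mm above the bench) carries the selector at its +y end and the button at its -y end. Origin: centre of the underside; z up. It may be turned up to 0.5 rad.
- selector_axis (a point): point where the selector's upright turning axis meets the top panel: 45 mm to +y of the controller's centre, 60 mm above the bench
- selector (a joint): selector angle in rad, growing clockwise seen from above. 0 = step 1 (anticlockwise end), a click every 0.5236 (30 degrees), step 6 at 2.618, step 8 last; stops 0.05 beyond. In the controller's frame the lever points at 195 degrees minus this angle, anticlockwise from +x. It starts at one of steps 1 to 4 (it may settle there in the first half second).
- pointer: black pointer lever, white line on top, pushed sideways: upright bar 10 mm wide reaching 58 mm out from the axis (round hub there, radius 20, height 20 mm); underside 4 mm, top 26 mm above the panel. Origin on the axis at the panel, x along the lever to its tip, z up. Eight white ticks on the panel 64 to 74 mm from the axis mark the steps, wider from step 1 to step 8.
- lever_tip (a point): top of the lever at its outer end, 58 mm from the axis, 26 mm above the panel. Spring detents: pushing out of a step takes about 3 N here; past halfway to the next step the lever snaps forward into it by itself.
- lamp_button (a joint): travel of the round push button in m: 0 up, 0.006 fully down; springs back; fully down takes 4 N
- lamp_button_top (a point): centre of the top of the round grey button (32 mm across, in a black housing), on the panel 85 mm to -y of the controller's centre; pressed straight down
- post: bystander: black post holder with a steel post, 44 mm across at the foot, 130 mm tall, loose beside the controller's +y end; origin under its foot
- lens: bystander: round lens in a 60 mm black ring mount on a short post and a 50 x 40 mm foot, 114 mm tall, loose beside the controller's -y end; origin under its foot
- tin: bystander: round metal tin with lid, 62 mm across, 40 mm tall, loose beyond the controller's far (+x) side; origin under it

How it is judged:
By the outcome, as a careful person would: the job done as asked, in the order asked, and still so for the second after the job is handed in, with the robot touching nothing.
It also fails if it takes over 51 s, if anything falls off the work surface, if the arm or the gripper's body presses on something with over 40 N, if the wrist force passes 120 N, or if a joint passes its speed limit or range.

### The arm

A 6-joint arm with a two-finger parallel gripper is mounted at the origin on the work surface. World frame = base frame: x ahead of the robot, y to its left, z up, the work surface at z = 0. Lengths are in m, angles in rad, forces in N, time in s.
With the tool pointing down it reaches from about 0.35 to 0.85 m from the base axis. Payload 8.1 kg.
Tool frame: the origin (TCP) lies midway between the tips of the shut fingers; the grasp point (between the pads) lies 19 mm behind it; z points along the fingers, y is the direction in which the jaws open and shut (so a half turn about z gives the same grasp; the last joint's range is limited). The gripper opens to 93 mm and grips with 3 to 60 N. Pads are 15 mm wide; open, the fingers measure 128 mm over their backs; the gripper's body (75 mm by 188 mm) begins 65 mm behind the grasp point.
Start: joints at [-0.085, 0.13, 1.488, -0, 1.523, -0.085], TCP at [0.6, 0, 0.219] pointing down, gripper open.
Joint ranges: [-2.96, 2.96], [-0.89, 2.26], [0.02, 2.5], [-1.34, 4.48], [0, 2.73], [-2.66, 2.66]. Speed limits (rad/s): [2.39, 2.39, 2.79, 3.14, 3.14, 3.14].

### API

Orientations are given as a rotation vector (axis times angle).
In Python, from plant import monitor, eyes, ticket gives the robot as it stands.
- The arm moves only by the tool send_rows, never from a script. Its argument "motion" is a list of rows, each a list of 2 entries, a list of its own where there are three numbers: the shift along the tool's x, y, z in m, then the turn about the tool's z in degrees. In form: [[[dx, dy, dz], twist], ...]. A call has 1 to 12 rows; each row is the pose to reach, as a shift and turn from the pose commanded when the call began, along the tool's axes at that moment; what a row does not reach only later rows make up. A row lasts 1/8 s, in which the tool goes at most 62.5 mm and 10.7 degrees, less where a joint would pass 70% of its speed; a pose out of reach is approached as far as the arm can. A call with a gripper value outside its range is refused whole. "jaw" is the finger opening in m, from 0 to 0.093, set as the call begins (left out, the last holds). The fingers move at their own pace and stop on an object; "squeeze" is the grip in N (left out, the last holds). Time passes only in rows, so rows that repeat a pose let the fingers close. It gives the time, the measured TCP pose, the force and the opening at its end, in the units of the state.
- monitor.read_state(): the state, without advancing time (a new reading comes with each control period).
- eyes.read_camera(name): name is "scene" or "side" or "wrist"; returns the picture (420x560x3 uint8, red, green, blue); there is no depth.
- eyes.camera_model(name): a dict with "mtx" (3x3 intrinsics, pixels), "k1" (the pictures are not rectified: a ray, as slopes to the right and down, at radius r is drawn at 1 + k1 r^2 times it, then the intrinsics apply), "cam_to_world" (4x4, takes a point from camera to world coordinates); the wrist camera has in their place "mount" (4x4, takes a point from camera to tool coordinates, whose origin is the TCP and whose axes are the flange's). Camera axes: x right, y down, z forward; pixel columns grow to the right and rows downward; lengths in m; the calibration is good to about 2 mm. A picture is of the moment at which its call begins: read the wrist's pose just before it. camera_model takes no time and is no camera call.
- ticket.close_job(): hands the job in, once; it reports no verdict.
The state is a dict: "t": time; "q": joint angles; "dq": joint speeds; "joint_torque": joint torques, N m; "tool_pos": TCP position; "orientation": TCP orientation; "force": force on the tool from outside, world axes, zero at the start; "wrist_torque": the same for the moment, N m; "opening": finger opening in m.
Only numpy, scipy, OpenCV 4.12 (cv2) and the standard library are available. Lean on these libraries where they do the work, as an engineer would, in place of code of your own. Each camera call takes 0.05 s, during which the arm holds its last target.

## Working session

There is one attempt and no reset: what is moved stays moved. The work goes in short steps, Python scripts to look and compute and a tool call to move; the robot and the scene stay as the last step left them, time stands still between calls to the robot, and variables do not carry over. Pictures are saved under pics/ and viewed, and the job is handed in when it is done.

Besides the shell and the picture viewer there is one more tool, called after "Emit:" by a JSON object that holds its "method" and its "body", one argument or row to a line. send_rows: Moves the arm, as the interface text tells. Its arguments: {"type":"object","properties":{"motion":{"type":"array","items":{"type":"array"}},"jaw":{"type":"number"},"squeeze":{"type":"number"}},"required":["motion"]}

```bash
ls; mkdir -p pics; python3 - <<'E'
from plant import monitor, eyes
import cv2,numpy as np
s=monitor.read_state();print(s)
for n in("scene","side","wrist"):
    im=eyes.read_camera(n);cv2.imwrite(f"pics/{n}0.png",im[:,:,::-1]);m=eyes.camera_model(n);print(n,m)
E
```

```text
pics
{'t': 0.0, 'q': array([-8.54698850e-02,  1.31120126e-01,  1.48927701e+00, -3.15725710e-05,
        1.52299296e+00, -8.53809729e-02]), 'dq': array([ 0.00018004, -0.00172098, -0.00045076,  0.00025504,  0.0001045 ,
       -0.00332812]), 'joint_torque': array([-1.61290725e-03, -5.59853125e+01, -4.91755986e+01,  7.67333270e-02,
        3.59135563e-02, -2.97389461e-04]), 'tool_pos': array([5.99434235e-01, 1.69380330e-05, 2.17613205e-01]), 'orientation': array([-2.22058033e+00, -2.22038631e+00,  1.85592584e-03]), 'force': array([-0.18105466,  0.4717878 ,  0.31685846]), 'wrist_torque': array([-0.00533168,  0.0163369 , -0.0464641 ]), 'opening': 0.09290250526535325}
scene {'mtx': array([[511.24390234,   0.        , 270.49873976],
       [  0.        , 511.24390234, 206.2281212 ],
       [  0.        ,   0.        ,   1.        ]]), 'k1': -0.19621165988812533, 'cam_to_world': array([[-0.15637936,  0.61821356, -0.77029701,  1.41513388],
       [ 0.98767509,  0.09267567, -0.12613141,  0.1561319 ],
       [-0.00658836, -0.78052752, -0.6250867 ,  0.74406648],
       [ 0.        ,  0.        , 
[... 334 characters left out ...]
  0.7110198 , -0.68912188],
       [ 0.01594057, -0.74420636, -0.66775953,  0.78862751],
       [ 0.        ,  0.        ,  0.        ,  1.        ]])}
wrist {'mtx': array([[321.33580127,   0.        , 273.53230629],
       [  0.        , 321.33580127, 206.23751806],
       [  0.        ,   0.        ,   1.        ]]), 'k1': 0.0032186373865800985, 'mount': array([[-2.59644140e-04, -9.69277892e-01, -2.45968088e-01,
         6.79755790e-02],
       [ 9.99999696e-01, -4.32425829e-04,  6.48444828e-04,
        -3.70084170e-04],
       [-7.34886191e-04, -2.45967845e-01,  9.69277710e-01,
        -1.66569838e-01],
       [ 0.00000000e+00,  0.00000000e+00,  0.00000000e+00,
         1.00000000e+00]])}
```

View pics/scene0.png

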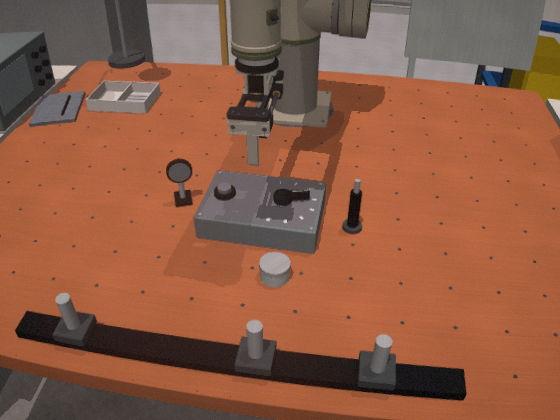

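View pics/side0.png

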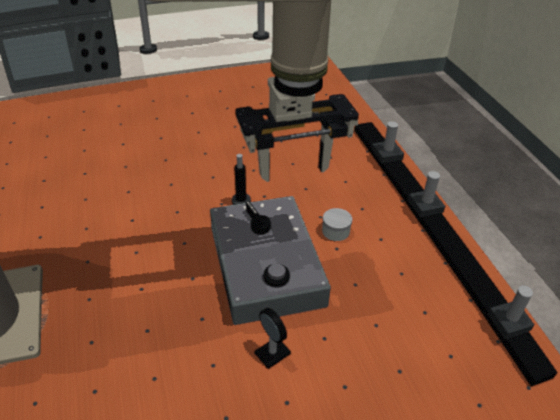

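View pics/wrist0.png

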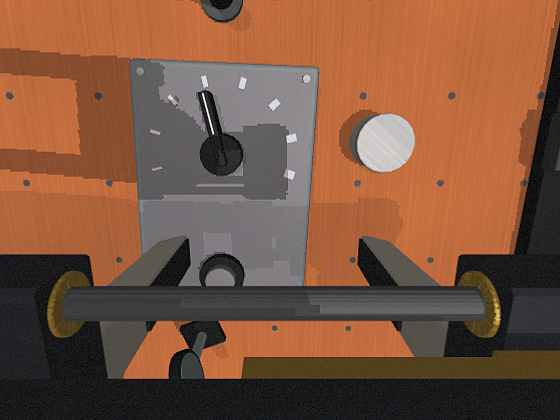

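The wrist view shows the lever near tick 4 at (204,81), with its hub at (221,155) and the button at (221,268). Tick 1 is at (157,169), tick 6 at (274,104) and tick 8 at (290,174).

```bash
cat > h.py <<'E'
import numpy as np,cv2
from scipy.spatial.transform import Rotation as R
from plant import eyes,monitor
def cam(name,s=None):
    m=eyes.camera_model(name)
    if name!="wrist": return m,m["cam_to_world"]
    T=np.eye(4);T[:3,:3]=R.from_rotvec(s["orientation"]).as_matrix();T[:3,3]=s["tool_pos"]
    return m,T@m["mount"]
def ray(px,m,T):
    K=m["mtx"];p=cv2.undistortPoints(np.float64(px).reshape(-1,1,2),K,np.array([m["k1"],0,0,0.])).reshape(-1,2)
    d=np.c_[p,np.ones(len(p))]@T[:3,:3].T
    return T[:3,3],d
def plane(px,z,m,T):
    o,d=ray(px,m,T);return o+d*((z-o[2])/d[:,2])[:,None]
def rigid(A,B):
    a,b=A.mean(0),B.mean(0);H=(A-a).T@(B-b);th=np.arctan2(H[0,1]-H[1,0],H[0,0]+H[1,1])
    c,s=np.cos(th),np.sin(th);M=np.array([[c,-s],[s,c]]);t=b-M@a
    return th,M,t,np.linalg.norm(A@M.T+t-B,axis=1)
E
python3 - <<'E'
from h import *
s=monitor.read_state();im=cv2.imread("pics/wrist0.png")
m,T=cam("wrist",s)
g=im.min(2);g[:, :130]=0;g[:,320:]=0;g[200:]=0
w=(g>175).astype(np.uint8)
n,l,st,c=cv2.connectedComponentsWithStats(w)
for i in range(1,n):
    if st[i,4]>4: print(st[i],c[i].round(1),plane(c[i],.06,m,T).round(4))
E
```

```text
[201  75   7  13  55] [204.3  81.1] [[0.5336 0.1081 0.06  ]]
[303  75   7   8  43] [306.2  78.4] [[0.6301 0.1104 0.06  ]]
[238  77   9  13  67] [242.2  82.8] [[0.5695 0.1066 0.06  ]]
[202  93  12  41  63] [207.4 112.5] [[0.535  0.0795 0.06  ]]
[168  95   5   5  18] [170.1  97.1] [[0.5001 0.0937 0.06  ]]
[269  98  11  12  73] [274.1 103.9] [[0.5998 0.0875 0.06  ]]
[287 134  10   9  72] [291.3 138. ] [[0.6168 0.0554 0.06  ]]
[288 170   7  10  53] [290.6 174.4] [[0.6165 0.0191 0.06  ]]
```

```bash
python3 - <<'E'
import cv2
im=cv2.imread("pics/wrist0.png")[50:310,120:330]
cv2.imwrite("pics/wz.png",cv2.resize(im,None,fx=2.3,fy=2.3,interpolation=cv2.INTER_CUBIC))
E
```

```text
(no output)
```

View pics/wz.png

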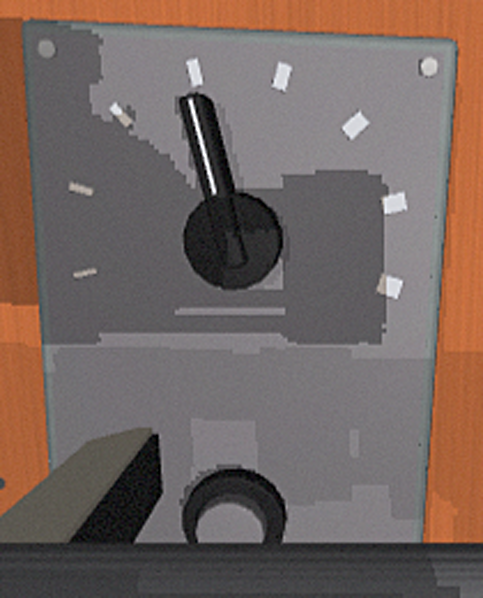

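```bash
python3 - <<'E'
from h import *
s=monitor.read_state();m,T=cam("wrist",s)
px=[(157,168.3),(155.2,131.7),(172.6,100),(204.3,81.1),(242.2,82.8),(274.1,103.9),(291.3,138),(289.6,174.8)]
B=plane(px,.06,m,T)[:,:2]
a=np.deg2rad(195-30*np.arange(8));A=np.c_[69*np.cos(a),45+69*np.sin(a)]/1000
th,M,t,r=rigid(A,B);print("th",np.degrees(th),"ctr",t,"res",(r*1e3).round(1))
f=lambda x,y:(M@np.array([x,y])+t).round(4)
print("axis",f(0,.045),"button",f(0,-.085))
ax=f(0,.045)
L=plane([(120+190/2.3,50+97/2.3),(120+213/2.3,50+192/2.3)],.086,m,T)[:,:2];print(L-ax,np.linalg.norm(L-ax,axis=1))
d=L[0]-ax
for v in (L[0]-ax,L[0]-L[1]): print("lever ctrl angle",np.degrees(np.arctan2(v[1],v[0])-th), "step",(195-np.degrees(np.arctan2(v[1],v[0])-th))/30+1)
for p in [(.0,-.085)]:
  print(plane([(120+233/2.3,50+522/2.3)],.075,m,T))
# panel corners
print(f(-.09,.13),f(.09,.13),plane([(131,59.5),(318,68)],.06,m,T).round(4))
# crosscheck: project from scene/side rays of hub top
for n,hub,but in(("scene",(283,196),(225,188)),("side",(261,222),(277,269))):
  mm,TT=cam(n);print(n,plane([hub],.083,mm,TT).round(3),plane([but],.075,mm,TT).round(3))
E
```

```text
th -2.455542224204707 ctr [ 0.54703177 -0.00455086] res [0.2 0.4 0.2 0.5 0.4 0.4 0.4 1.2]
axis [0.549  0.0404] button [ 0.5434 -0.0895]
[[-0.01208664  0.05534434]
 [-0.00497411  0.0199568 ]] [0.05664876 0.02056735]
lever ctrl angle 104.77492988063071 step 4.00750233731231
lever ctrl angle 103.81998057211254 step 4.039333980929582
[[ 0.54422603 -0.08716697  0.075     ]]
[0.4627 0.1292] [0.6425 0.1215] [[0.4663 0.1269 0.06  ]
 [0.6409 0.1196 0.06  ]]
scene [[0.562 0.044 0.083]] [[ 0.542 -0.088  0.075]]
side [[0.549 0.034 0.083]] [[ 0.547 -0.084  0.075]]
```

Controller yaw is -2.5°. The axis is at (0.549, 0.040), the button at (0.543, -0.090), and the selector is at step 4. Tick residuals are at most 1.2 mm, and the scene and side views agree with the axis and button to about 13 mm using hand-picked pixels. I'll shut the jaws and hover to the left of the lever.

Emit:
{"method": "send_rows", "body": {
  "motion": [
    [[0.01,-0.012,0.01],0],
    [[0.03,-0.035,0.03],0],
    [[0.055,-0.065,0.05],0],
    [[0.075,-0.09,0.07],0],
    [[0.086,-0.1,0.085],0],
    [[0.086,-0.1,0.09],0],
    [[0.086,-0.1,0.09],0],
    [[0.086,-0.1,0.09],0]
  ],
  "jaw": 0
}}

```text
t: 1.15
tool_pos: [0.5013, 0.0854, 0.1295]
orientation: [2.222, 2.22, 0.002]
force: [1.0, -0.5, 0.1]
opening: 0.0177
```

```bash
cat > look.py <<'E'
import sys
from h import *
s=monitor.read_state();print(s['t'],s['tool_pos'].round(4),s['force'].round(2),s['opening'])
for n in sys.argv[2:]:
    im=eyes.read_camera(n);cv2.imwrite(f"pics/{n}{sys.argv[1]}.png",im[:,:,::-1])
E
python3 look.py 1 wrist side
```

```text
1.15 [0.5013 0.0854 0.1295] [ 1.03 -0.46  0.07] 0.017749343888991225
```

View pics/wrist1.png

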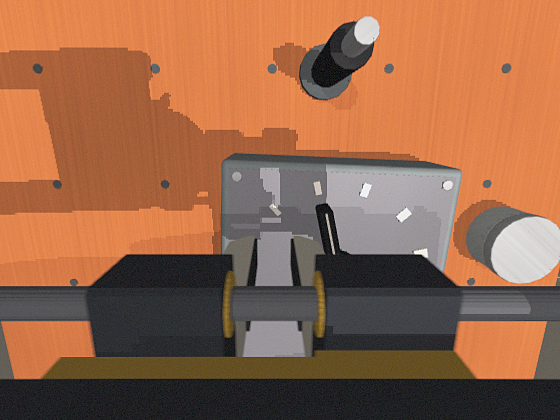

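View pics/side1.png

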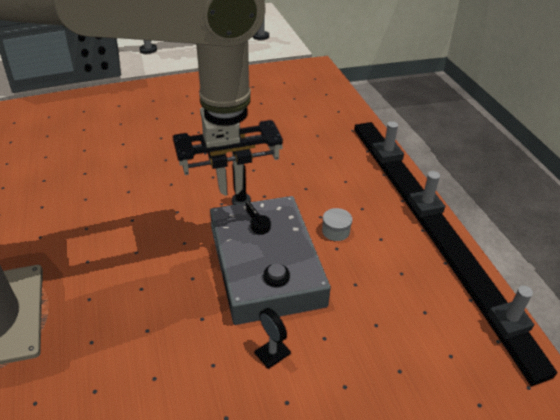

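The jaws are still closing at 17.7 mm. The tip sits left of the lever, whose tip shows at (323,207). I'll finish closing and then descend.

Emit:
{"method": "send_rows", "body": {
  "motion": [
    [[0,0,0],0],
    [[0,0,0.005],0],
    [[0,0,0.02],0],
    [[0,0,0.035],0],
    [[0,0,0.048],0],
    [[0,0,0.055],0],
    [[0,0,0.057],0],
    [[0,0,0.057],0]
  ]
}}

```text
t: 2.25
tool_pos: [0.5002, 0.086, 0.0719]
orientation: [2.221, 2.221, 0.0]
force: [-0.4, -0.4, 0.3]
opening: 0.0004
```

```bash
python3 look.py 2 wrist side; python3 - <<'E'
import cv2
im=cv2.imread("pics/wrist2.png")[100:290,130:430];cv2.imwrite("pics/w2z.png",cv2.resize(im,None,fx=2.6,fy=2.6))
E
```

```text
2.25 [0.5002 0.086  0.0719] [-0.39 -0.45  0.35] 0.00037442437715914706
```

View pics/w2z.png

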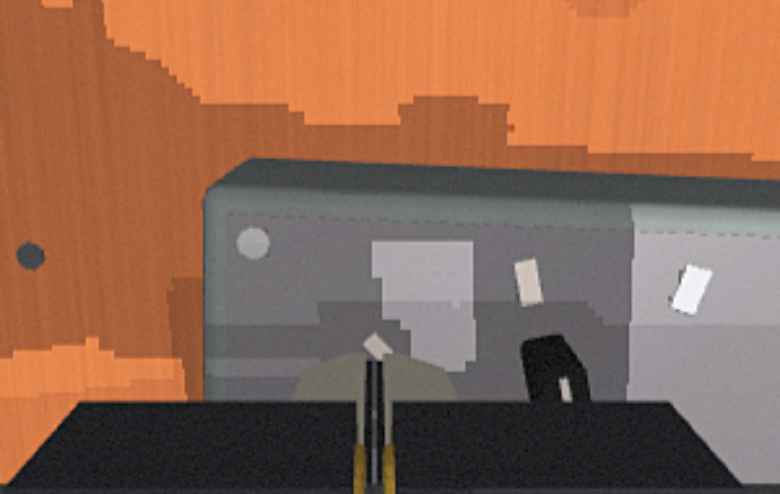

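View pics/side2.png

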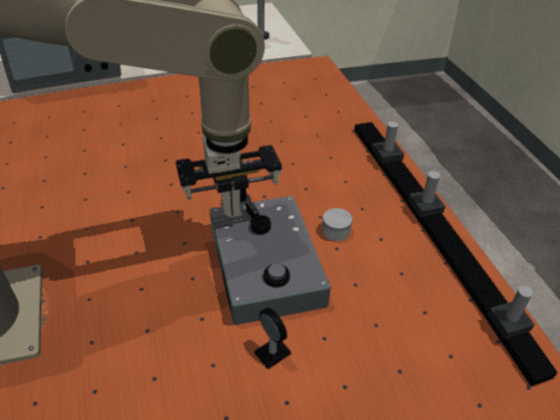

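The fingers are shut, with the tip centre about 31 mm left of the lever's left side (zoom x 375 vs 522). Now I'll approach slowly, watching force.

Emit:
{"method": "send_rows", "body": {
  "motion": [
    [[0,0.003,0],0],
    [[0,0.008,0],0],
    [[0,0.012,0],0],
    [[0,0.014,0],0],
    [[0,0.016,0],0],
    [[0,0.016,0],0]
  ]
}}

```text
t: 3.1
tool_pos: [0.5161, 0.086, 0.0716]
orientation: [-2.221, -2.221, 0.0]
force: [0.2, -0.2, -0.4]
opening: 0.0006
```

Emit:
{"method": "send_rows", "body": {
  "motion": [
    [[0,0.002,0],0],
    [[0,0.004,0],0],
    [[0,0.004,0],0]
  ]
}}

```text
t: 3.48
tool_pos: [0.5198, 0.0861, 0.0714]
orientation: [-2.221, -2.221, 0.001]
force: [-1.6, 1.2, 0.2]
opening: 0.0006
```

Emit:
{"method": "send_rows", "body": {
  "motion": [
    [[0,0.002,0],0],
    [[0,0.003,0],0],
    [[0,0.003,0],0]
  ]
}}

```text
t: 3.85
tool_pos: [0.5232, 0.0859, 0.0716]
orientation: [2.221, 2.221, 0.0]
force: [-0.9, -0.2, 0.3]
opening: 0.0003
```

```bash
python3 look.py 3 wrist; python3 - <<'E'
import cv2
im=cv2.imread("pics/wrist3.png")[100:290,130:430];cv2.imwrite("pics/w3z.png",cv2.resize(im,None,fx=2.6,fy=2.6))
E
```

```text
3.85 [0.5232 0.0859 0.0716] [-0.85 -0.16  0.33] 0.0002828568816781725
```

View pics/w3z.png

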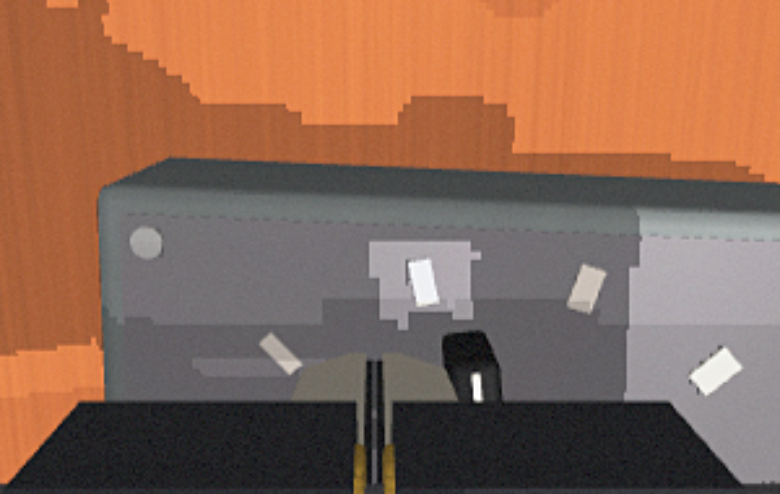

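```bash
cat > lev.py <<'E'
import sys
from h import *
def ang(px,z=.086,n="wrist",s=None):
    m,T=cam(n,s or monitor.read_state());p=plane([px],z,m,T)[0,:2]-np.array([.549,.0404])
    a=np.degrees(np.arctan2(p[1],p[0]))+2.46
    print("r",np.linalg.norm(p).round(4),"step",(195-a)/30+1)
if __name__=="__main__": ang((float(sys.argv[1]),float(sys.argv[2])))
E
python3 lev.py 308.8 228.8; python3 lev.py 313.5 245 
```

```text
r 0.0638 step 4.163941885138849
r 0.055 step 4.213886739918055
```

The lever is in contact and has moved to about step 4.17, with the tip about 14 mm from the contact face. I'll push on slowly past halfway.

Emit:
{"method": "send_rows", "body": {
  "motion": [
    [[0,0.002,0],0],
    [[0,0.004,0],0],
    [[0,0.006,0],0],
    [[0,0.007,0],0],
    [[0,0.008,0],0],
    [[0,0.008,0],0]
  ]
}}

```text
t: 4.65
tool_pos: [0.5315, 0.0858, 0.0718]
orientation: [2.221, 2.221, 0.001]
force: [0.0, -0.3, -0.2]
opening: 0.0009
```

```bash
cat > z.sh <<'E'
python3 look.py $1 wrist; python3 - <<P
import cv2
im=cv2.imread("pics/wrist$1.png")[100:290,130:430];cv2.imwrite("pics/w$1z.png",cv2.resize(im,None,fx=2.6,fy=2.6))
P
E
bash z.sh 4
```

```text
4.65 [0.5315 0.0858 0.0718] [ 0.04 -0.34 -0.2 ] 0.0008992573239776577
```

View pics/w4z.png

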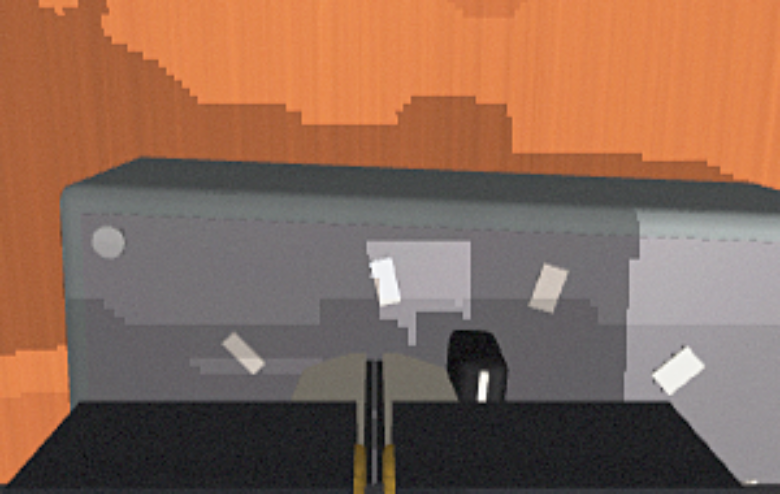

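The lever is about midway between ticks 4 (385,280) and 5 (548,288) and hasn't snapped yet. I'll push a little further.

Emit:
{"method": "send_rows", "body": {
  "motion": [
    [[0,0.001,0],0],
    [[0,0.002,0],0],
    [[0,0.003,0],0],
    [[0,0.003,0],0],
    [[0,0.003,0],0]
  ]
}}

```text
t: 5.32
tool_pos: [0.534, 0.086, 0.0716]
orientation: [2.221, 2.221, -0.0]
force: [-0.5, 0.1, -0.9]
opening: 0.0008
```

```bash
bash z.sh 5
```

```text
5.325 [0.534  0.086  0.0716] [-0.48  0.15 -0.94] 0.0008251260606124306
```

View pics/w5z.png

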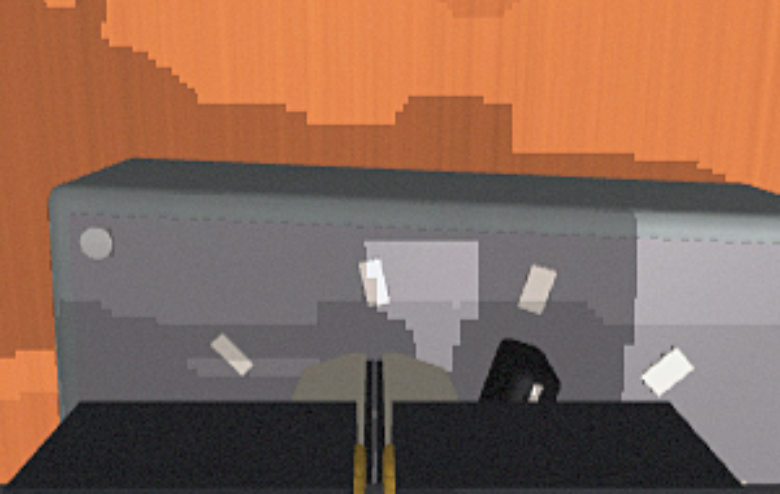

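It clicked into step 5, with the lever in line with the tick at (537,288), and the controller hasn't moved. Now the second click.

Emit:
{"method": "send_rows", "body": {
  "motion": [
    [[0,0.003,0],0],
    [[0,0.006,0],0],
    [[0,0.009,0],0],
    [[0,0.011,0],0],
    [[0,0.013,0],0],
    [[0,0.015,0],0],
    [[0,0.016,0],0],
    [[0,0.016,0],0]
  ]
}}

```text
t: 6.38
tool_pos: [0.5506, 0.0861, 0.0719]
orientation: [2.221, 2.221, 0.001]
force: [0.1, 0.5, -0.2]
opening: 0.0005
```

```bash
bash z.sh 6
```

```text
6.375 [0.5506 0.0861 0.0719] [ 0.05  0.49 -0.25] 0.0005122397628669402
```

View pics/w6z.png

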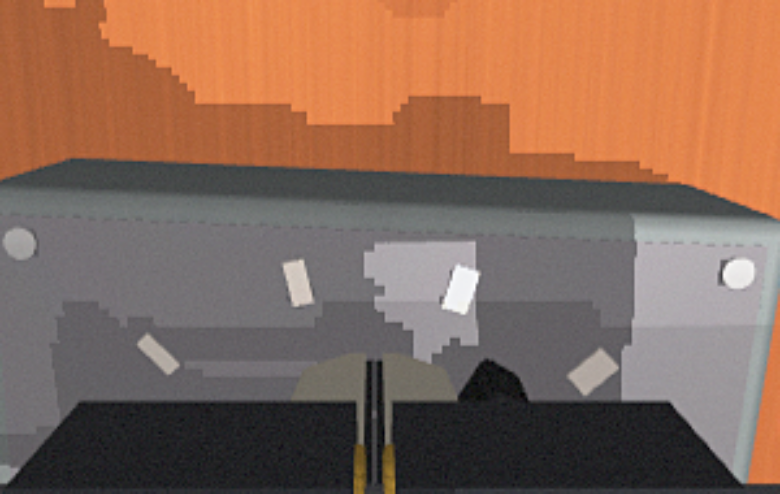

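The lever tip at (495,362) is between tick 5 (461,288) and tick 6 (592,371) and hasn't snapped. Continuing in small steps.

Emit:
{"method": "send_rows", "body": {
  "motion": [
    [[0,0.001,0],0],
    [[0,0.002,0],0],
    [[0,0.003,0],0],
    [[0,0.003,0],0],
    [[0,0.003,0],0]
  ]
}}

```text
t: 7.05
tool_pos: [0.5533, 0.086, 0.0718]
orientation: [2.221, 2.221, 0.001]
force: [-0.3, -0.6, -1.1]
opening: 0.0004
```

```bash
bash z.sh 7
```

```text
7.05 [0.5533 0.086  0.0718] [-0.26 -0.61 -1.13] 0.0003906098017100639
```

View pics/w7z.png

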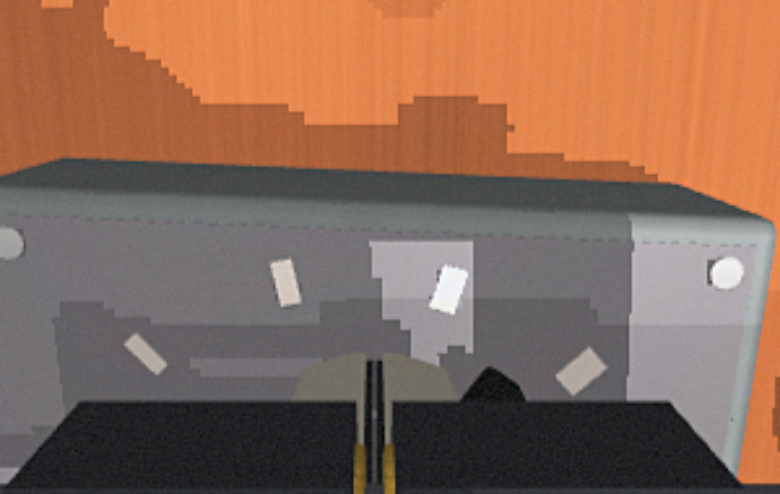

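```bash
python3 lev.py 320.5 243
```

```text
r 0.0623 step 5.294961826468984
```

Emit:
{"method": "send_rows", "body": {
  "motion": [
    [[0,0.001,0],0],
    [[0,0.002,0],0],
    [[0,0.002,0],0],
    [[0,0.002,0],0]
  ]
}}

```text
t: 7.6
tool_pos: [0.5551, 0.086, 0.0716]
orientation: [2.221, 2.221, 0.0]
force: [1.0, 0.4, -0.1]
opening: 0.0003
```

```bash
bash z.sh 8
```

```text
7.6 [0.5551 0.086  0.0716] [ 1.03  0.41 -0.08] 0.0003395683954958748
```

View pics/w8z.png

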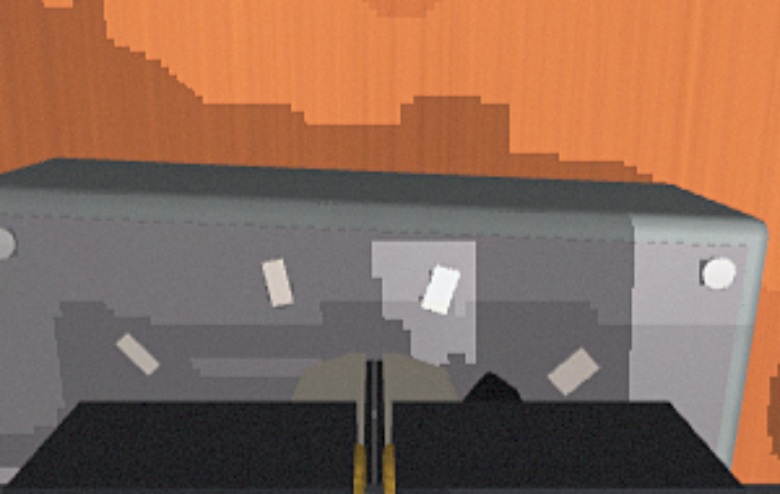

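Emit:
{"method": "send_rows", "body": {
  "motion": [
    [[0,0.001,0],0],
    [[0,0.002,0],0],
    [[0,0.003,0],0],
    [[0,0.003,0],0],
    [[0,0.003,0],0]
  ]
}}

```text
t: 8.28
tool_pos: [0.558, 0.086, 0.0716]
orientation: [2.221, 2.221, -0.0]
force: [-0.7, 0.2, -0.6]
opening: 0.0005
```

```bash
bash z.sh 9
```

```text
8.275 [0.558  0.086  0.0716] [-0.71  0.24 -0.56] 0.0004763803686233697
```

View pics/w9z.png

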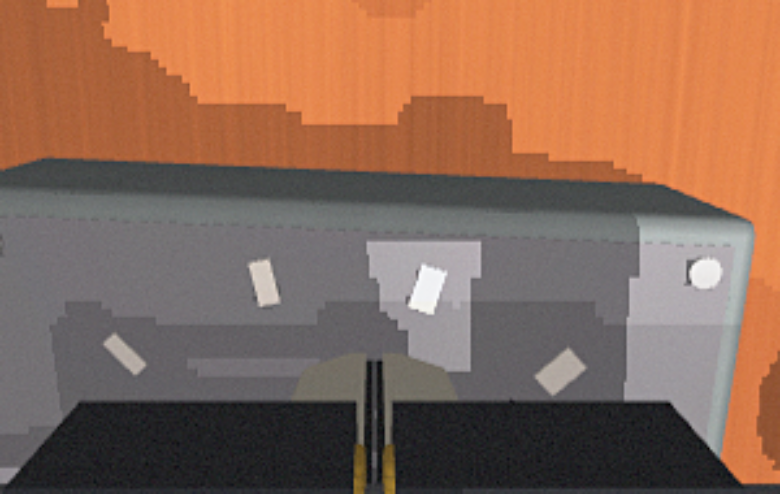

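The lever has left the view at (512,400), so it appears to have snapped. I'll back off, rise, and check from above.

Emit:
{"method": "send_rows", "body": {
  "motion": [
    [[0,-0.003,0],0],
    [[0,-0.008,0],0],
    [[0,-0.01,-0.005],0],
    [[0,-0.01,-0.025],0],
    [[-0.01,-0.01,-0.06],0],
    [[-0.03,-0.01,-0.095],0],
    [[-0.06,-0.01,-0.12],0],
    [[-0.08,-0.01,-0.13],0],
    [[-0.086,-0.01,-0.13],0],
    [[-0.086,-0.01,-0.13],0]
  ]
}}

```text
t: 9.57
tool_pos: [0.5473, 0.0001, 0.2004]
orientation: [-2.221, -2.219, 0.002]
force: [0.6, 0.1, 0.0]
opening: 0.0006
```

```bash
python3 look.py 10 wrist side
```

```text
9.575 [5.473e-01 1.000e-04 2.004e-01] [0.58 0.08 0.01] 0.0005722323395110419
```

View pics/wrist10.png

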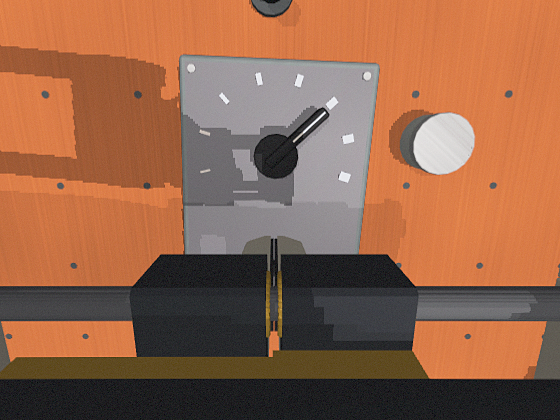

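The lever now points at tick 6 (332,103). I'll re-measure the panel pose from this view for the button target.

```bash
python3 - <<'E'
from h import *
s=monitor.read_state();m,T=cam("wrist",s)
px=[(205.5,171),(205,132),(224,99),(259,78.5),(299,81),(332,103),(348,139),(344,177.5)]
B=plane(px,.06,m,T)[:,:2]
a=np.deg2rad(195-30*np.arange(8));A=np.c_[69*np.cos(a),45+69*np.sin(a)]/1000
th,M,t,r=rigid(A,B);print(np.degrees(th),t,(r*1e3).round(1))
f=lambda x,y:(M@np.array([x,y])+t).round(4)
ax=f(0,.045);print(ax,"button",f(0,-.085))
p=plane([(325,112)],.086,m,T)[0,:2]-ax;print(np.linalg.norm(p),"step",(195-np.degrees(np.arctan2(p[1],p[0])-th))/30+1)
E
```

```text
-2.536817617149292 [ 0.54679417 -0.00406791] [0.3 0.5 0.6 0.5 0.  0.5 0.2 0.6]
[0.5488 0.0409] button [ 0.543 -0.089]
0.05611014978695666 step 5.9880286867470796
```

View pics/side10.png

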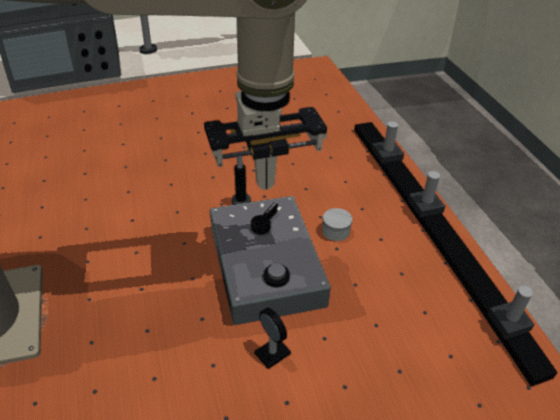

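Step 6 is confirmed (5.99) and the controller pose is unchanged within 0.5 mm. Now I'll hover over the button.

Emit:
{"method": "send_rows", "body": {
  "motion": [
    [[-0.01,0,0],0],
    [[-0.035,-0.002,0.005],0],
    [[-0.065,-0.004,0.025],0],
    [[-0.083,-0.005,0.05],0],
    [[-0.089,-0.005,0.075],0],
    [[-0.089,-0.005,0.088],0],
    [[-0.089,-0.005,0.092],0],
    [[-0.089,-0.005,0.092],0]
  ]
}}

```text
t: 10.68
tool_pos: [0.5433, -0.0886, 0.1101]
orientation: [2.22, 2.222, 0.0]
force: [-0.1, -1.4, 0.0]
opening: 0.0001
```

```bash
python3 look.py 11 side scene; python3 - <<'E'
import cv2,numpy as np
a=cv2.imread("pics/side11.png")[190:310,210:330];b=cv2.imread("pics/scene11.png")[130:250,170:290]
cv2.imwrite("pics/b11.png",cv2.resize(np.hstack([a,b]),None,fx=3.3,fy=3.3,interpolation=cv2.INTER_CUBIC))
E
```

```text
10.675 [ 0.5433 -0.0886  0.1101] [-0.11 -1.37  0.02] 0.00010048403536555388
```

View pics/b11.png

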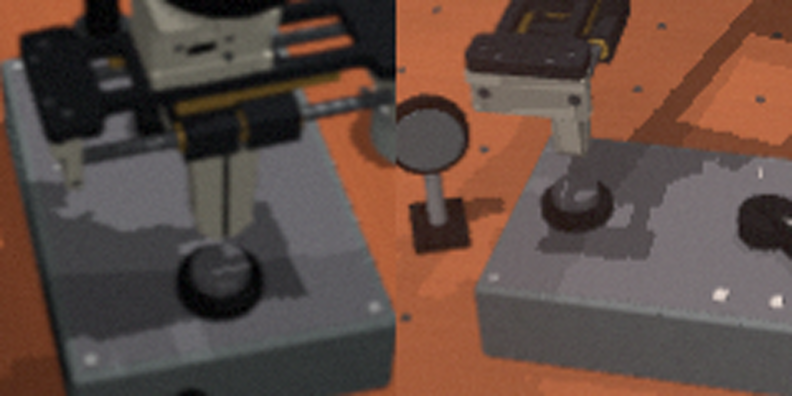

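The tip is centred over the button, which protrudes from its black housing. I'll descend gently.

Emit:
{"method": "send_rows", "body": {
  "motion": [
    [[0,0,0.004],0],
    [[0,0,0.01],0],
    [[0,0,0.016],0],
    [[0,0,0.02],0],
    [[0,0,0.022],0],
    [[0,0,0.022],0]
  ]
}}

```text
t: 11.52
tool_pos: [0.5429, -0.0889, 0.0875]
orientation: [-2.221, -2.221, 0.0]
force: [-0.1, -1.5, 0.3]
opening: 0.0006
```

Emit:
{"method": "send_rows", "body": {
  "motion": [
    [[0,0,0.002],0],
    [[0,0,0.003],0],
    [[0,0,0.003],0]
  ]
}}

```text
t: 11.9
tool_pos: [0.543, -0.089, 0.0846]
orientation: [-2.221, -2.221, 0.0]
force: [0.3, -0.0, -0.4]
opening: 0.0003
```

Emit:
{"method": "send_rows", "body": {
  "motion": [
    [[0,0,0.001],0],
    [[0,0,0.002],0],
    [[0,0,0.002],0]
  ]
}}

```text
t: 12.28
tool_pos: [0.5429, -0.0889, 0.0825]
orientation: [-2.221, -2.221, 0.0]
force: [-0.0, 1.0, 1.0]
opening: 0.0006
```

Emit:
{"method": "send_rows", "body": {
  "motion": [
    [[0,0,0.001],0],
    [[0,0,0.002],0],
    [[0,0,0.002],0]
  ]
}}

```text
t: 12.65
tool_pos: [0.5431, -0.089, 0.0807]
orientation: [2.221, 2.221, 0.0]
force: [-0.8, 0.2, 1.7]
opening: 0.0002
```

Emit:
{"method": "send_rows", "body": {
  "motion": [
    [[0,0,0.001],0],
    [[0,0,0.002],0],
    [[0,0,0.002],0]
  ]
}}

```text
t: 13.02
tool_pos: [0.5431, -0.089, 0.0787]
orientation: [2.221, 2.221, 0.0]
force: [-0.5, -0.5, 2.9]
opening: 0.0006
```

Emit:
{"method": "send_rows", "body": {
  "motion": [
    [[0,0,0.001],0],
    [[0,0,0.001],0],
    [[0,0,0.001],0]
  ]
}}

```text
t: 13.4
tool_pos: [0.5431, -0.089, 0.0777]
orientation: [2.221, 2.221, 0.0]
force: [-1.4, 0.7, 2.8]
opening: 0.0009
```

Emit:
{"method": "send_rows", "body": {
  "motion": [
    [[0,0,0.001],0],
    [[0,0,0.001],0],
    [[0,0,0.001],0]
  ]
}}

```text
t: 13.78
tool_pos: [0.5431, -0.089, 0.0767]
orientation: [2.221, 2.221, 0.0]
force: [-1.1, 0.1, 3.0]
opening: 0.0004
```

Emit:
{"method": "send_rows", "body": {
  "motion": [
    [[0,0,0.0005],0],
    [[0,0,0.001],0],
    [[0,0,0.001],0]
  ]
}}

```text
t: 14.15
tool_pos: [0.5431, -0.089, 0.0762]
orientation: [2.221, 2.221, 0.0]
force: [-3.0, 1.0, 8.2]
opening: 0.0007
```

Emit:
{"method": "send_rows", "body": {
  "motion": [
    [[0,0,0.0005],0],
    [[0,0,0.0005],0],
    [[0,0,0.0005],0]
  ]
}}

```text
t: 14.52
tool_pos: [0.5432, -0.089, 0.0761]
orientation: [2.221, 2.221, 0.0]
force: [-4.3, 0.7, 11.7]
opening: 0.0002
```

The button hit a hard stop at z=0.076 after about 6 mm of spring travel, with 11.7 N, so it's fully down. Releasing straight up.

Emit:
{"method": "send_rows", "body": {
  "motion": [
    [[0,0,-0.003],0],
    [[0,0,-0.008],0],
    [[0,0,-0.02],0],
    [[0,0,-0.045],0],
    [[0.02,0,-0.08],0],
    [[0.05,0,-0.11],0],
    [[0.08,-0.02,-0.125],0],
    [[0.089,-0.04,-0.125],0],
    [[0.089,-0.05,-0.125],0],
    [[0.089,-0.05,-0.125],0]
  ]
}}

```text
t: 15.78
tool_pos: [0.4927, -0.0003, 0.2002]
orientation: [2.222, 2.221, -0.0]
force: [0.2, -0.5, -0.5]
opening: 0.0
```

```bash
python3 look.py 12 wrist side scene; python3 - <<'E'
import cv2,numpy as np
from scipy.ndimage import center_of_mass
for n in("side","scene"):
    a=cv2.imread(f"pics/{n}0.png").astype(int);b=cv2.imread(f"pics/{n}12.png").astype(int)
    d=(abs(a-b).max(2)>60).astype(np.uint8)*255;cv2.imwrite(f"pics/d{n}.png",d)
a=[cv2.imread(f"pics/{n}{k}.png") for n,k in(("side",12),)]
cv2.imwrite("pics/f12.png",np.hstack([cv2.resize(cv2.imread("pics/side12.png")[150:370,190:380],(400,463)),cv2.resize(cv2.imread("pics/dside.png")[150:370,190:380],(400,463))]))
E
```

```text
15.775 [ 4.927e-01 -3.000e-04  2.002e-01] [ 0.18 -0.54 -0.52] 3.123104114178491e-05
```

View pics/wrist12.png

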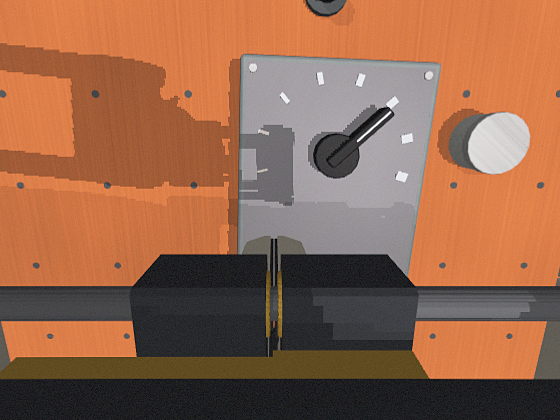

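View pics/f12.png

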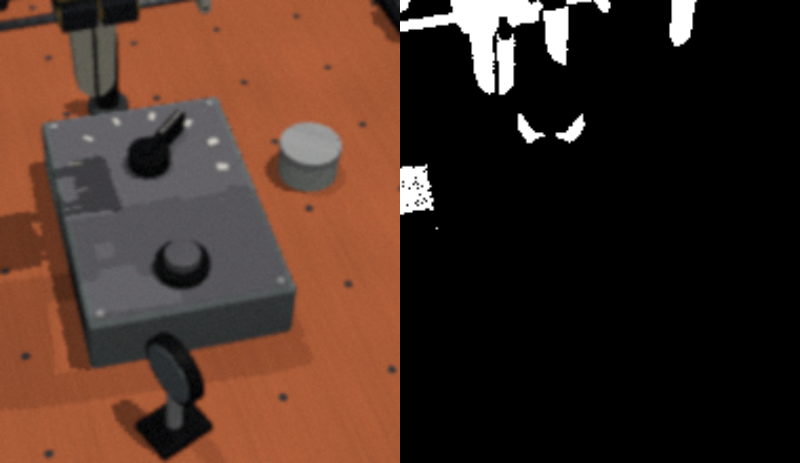

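The lever is still at tick 6 (393,102). The side-view difference against the start shows only the lever, the arm and the shadows changing. The controller, lens, tin and button look the same as at the start, and the button is back up. Handing in.

```bash
python3 -c "
from plant import ticket
print(ticket.close_job())"
```

```text
the job is handed in; nothing more can be done
None
```

The selector is at the sixth mark, and the button was pressed right down once after that and came back up. I handed the job in at about 16 s.

- **Selector:** it started at step 4. I pushed it with the shut fingertips, one click to step 5 and one to step 6, and it never went past. I measured it at 5.99 before the button press, and the picture afterwards still shows it at tick 6.
- **Button:** I felt contact at about z = 0.0825 m and a firm stop at 0.076 m, about 6 mm of travel. The force reached 11.7 N, above the 4 N needed. The last side view shows the button looking as it did at the start.
- **Surroundings:** my panel measurement before the button press matched the first one to within about 0.5 mm. Comparing the side view with the start showed changes only in the lever, arm and shadows. The controller, lens and tin looked unchanged.

Some checks were weaker:
- **Post:** it was partly hidden behind the arm in the last side view. I judged it only from the wrist view, where its foot shows at the picture's edge.
- **Scene camera:** my rough, hand-picked axis position from it was about 13 mm off the wrist fit. I used the wrist fit, which the contacts agreed with.
- **Sideways force:** there was about 4 N along x at the bottom of the button press, with no visible shift of the controller.

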